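# Turn a filled toner tube over for its leak check

## Task

The filled toner tube with the blue cap has to be turned over for its leak check. Take it out of the leaning blue rack, press it into the spring roller clip on the post and let go of it, then take it out again by its geared drive end and set it (do not drop it) cap down in the empty leaning aluminium stand, fully home: cap on the white pad and tube lying in the V. Leave the yellow and magenta tubes and the other things on the bench where they are.

Things in the scene. Friction and masses are not known exactly. Their poses are not given: they have to be found in the camera images.
- blue_centre (a point): middle of the blue-capped toner tube, on its axis: black ribbed round tube, 190 mm long, 40 mm in diameter, 0.15 to 0.3 kg. z axis: along the tube from the drive end to the cap. At the start it leans in the rack 40 degrees from vertical, cap up; its lowest 100 mm lie in the V, the rest is free all round. It can be gripped across the 40 mm, e.g. 55 mm from the middle towards an end
- blue_cap (a point): centre of the blue tube's flat cap face, 95 mm from its middle; the blue screw cap is the full 40 mm across and 13 mm deep
- blue_drive (a point): centre of the blue tube's drive-end face, 95 mm from its middle on the other side; this end has a white gear ring (40 mm) and a narrower blue head, 31 mm across and 23 mm long
- yellow_centre (a point): middle of the yellow-capped tube in the other V of the rack: same size and lean as the blue one; leave it alone. The two Vs are 100 mm apart
- magenta_centre (a point): middle of the magenta-capped tube already standing cap down in the other stand; leave it alone
- rack: fixed blue sheet-metal rack with two leaning Vs 100 mm apart, base 170 by 210 mm, back plate 90 mm high; origin on the bench at the middle of the base. Its x axis points to its back, the way the tubes' upper ends lean; tubes are reached from above and from its open front (its -x side). Beyond it, past x = 0.68 and y = 0.33 m, stands a fixed open carton 130 mm high
- clip: fixed spring clip on a square aluminium post (34 mm along the tube, 40 mm across), base 110 by 90 by 8 mm; origin on the bench under the post. A tube lies in it level along the clip's x axis (either way round), pressed straight down from above between two red rollers
- clip_seat (a point): where the axis of a seated tube passes the middle of the clip, 135 mm above the bench; axes as the clip. The rollers (12 mm thick, 30 mm long) are 40 mm apart on centre, 13 mm above this point, and spring apart sideways; below is a rubber V 36 mm long. 5 to 8 N push a tube in or pull it out straight up. The clip covers 18 mm of tube either side: clip the tube by its middle and both ends stay free
- stand_a: the empty leak-check stand: fixed aluminium sheet with one leaning V, base 170 by 95 mm; origin on the bench at the middle of the base. Its x axis points to its back, the way the upper end of a tube leans (40 degrees from vertical); its open front is towards its -x side
- stand_a_seat (a point): centre of the white pad at the foot of the empty stand's V, 36 mm above the bench: where the centre of the cap face belongs. The V holds the lowest 100 mm of the tube
- stand_a_top (a point): where the centre of the upper (drive) end face belongs: 190 mm from the seat along the V
- stand_b: the like stand that holds the magenta tube; leave it alone. Origin and axes as for the empty one
- cap_1: loose black collar, 48 mm across, 20 mm high, bystander; origin under its centre
- cap_2: another such collar
- cap_3: another such collar
- cleaner: white cleaner bottle with a blue cap, 60 mm across, 170 mm high, bystander; origin under its centre
- driver: red-handled screwdriver lying on the bench, bystander
There are look-alikes about, which are no part of the job. Leave any turquoise look-alike of the stand_a alone.

How it is judged:
By the outcome, as a careful person would: the job done as asked, in the order asked, and still so for the second after the job is handed in, with the robot touching nothing.
It also fails if it takes over 59 s, if anything falls off the work surface, if the arm or the gripper's body presses on something with over 40 N, if the wrist force passes 120 N, or if a joint passes its speed limit or range.

## Robot

A 6-joint arm with a two-finger parallel gripper is mounted at the origin on the work surface. World frame = base frame: x ahead of the robot, y to its left, z up, the work surface at z = 0. Lengths are in mm, angles in rad, forces in N, time in s.
With the tool pointing down it reaches from about 325 to 900 mm from the base axis. Payload 6.1 kg.
Tool frame: the origin (TCP) lies on the centre line of the jaws, within the pads' length; the fingertips stand 11 mm ahead of it and the grasp point (between the pads) lies 8 mm behind it; z points along the fingers, y is the line along which they close (so a half turn about z gives the same grasp; the last joint's range is limited). The gripper opens to 87 mm and grips with 3 to 60 N. Pads are 19 mm wide; open, the fingers measure 117 mm over their backs; the gripper's body (75 mm by 190 mm) begins 51 mm behind the grasp point.
Start: joints at [1.095, 0.22, 1.526, -0, 1.395, -0.126], TCP at [214.192, 587.144, 233.538] pointing down, gripper open.
Joint ranges: [-2.98, 2.98], [-0.91, 2.08], [0.09, 2.57], [-1.24, 4.39], [0.2, 2.65], [-2.68, 2.68]. Speed limits (rad/s): [2.57, 2.57, 3.01, 3.14, 3.14, 3.14].

## Interface

Orientations are given as a rotation vector (axis times angle).
In Python, from station import manip, effector, status, capture, camera_params, finder gives the robot as it stands. Calls block until the motion is done:
- manip.move_pose(position, orientation): joint-space move of the TCP to a pose.
- manip.move_l(position, velocity=150, frame=None, contact_N=None): straight line of the TCP; frame=None keeps the orientation; velocity is the mean speed in mm/s. With contact_N (N) it stops when the force on the tool has changed by that much, and returns True; else False.
- manip.set_joints(angles): joint-space move.
- effector.gripper_to(opening, f_grip=None): finger opening in mm; f_grip is the grip in N (None keeps the last); returns when the fingers have stopped.
- manip.wait(seconds).
- manip.solve_ik(position, orientation): joint angles nearest the present ones, or None.
- status.observe(): the state.
- capture(name): name is "side" or "top" or "wrist"; returns the picture (384x512x3 uint8, blue, green, red); there is no depth.
- camera_params(name): a dict with "vertical_fov" (degrees; the focal length in pixels is half the picture's height over the tangent of half this angle, whatever the lens; pixels are square), "cx", "cy" (the principal point, pixels), "R" (3x3) and "t" (3): a world point X has camera coordinates R X + t; the wrist camera has in their place "hand_eye" (4x4, takes a point from camera to tool coordinates, whose origin is the TCP and whose axes are the flange's). Camera axes: x right, y down, z forward; pixel columns grow to the right and rows downward; lengths in mm; the calibration is good to about 2 mm. A picture is of the moment at which its call begins: read the wrist's pose just before it. camera_params takes no time and is no camera call.
A pose or a line that the arm cannot do raises manip.Unreachable and nothing moves.
- manip.hand_in(): hands the job in; it is judged then, once.
Trained networks look in the newest picture that a camera, given by its name, has taken for a name from the list of things; names that differ only in an ending like _2 or _b are one class to them, and where a whole thing is asked for, a point or a joint stands for the part that bears it (a point fixed in the world has none). Each returns a list of dicts, best first, with "p" (0 to 1); they miss things now and then, are a little off and sometimes report something else, mostly with a low value. They report only what shows in the picture. A call takes as long as a camera call. They do not tell look-alikes from the thing itself.
- finder.find_in(target, camera): "location" ([column, row] in pixels, amid what is visible of it).
The state is a dict: "t": time; "joint_positions": joint angles; "joint_vel": joint speeds; "effort": joint torques, N m; "tcp_pos": TCP position; "tcp_rot": TCP orientation; "force": force on the tool from outside, world axes, zero at the start; "torque": the same for the moment, N m; "gripper_width": finger opening in mm; "gripper_force": force on a finger pad.
Only numpy, scipy, OpenCV 4.12 (cv2) and the standard library are available. Lean on these libraries where they do the work, as an engineer would, in place of code of your own. Each camera call takes 0.05 s, during which the arm holds its last target. There are 200 camera calls.

## Working session

There is one attempt and no reset: what is moved stays moved. The work goes in short steps, each a Python script; the robot and the scene stay as the last script left them, time stands still between calls to the robot, and variables do not carry over. Pictures are saved under pics/ and viewed, at most 10 in all, crops included, and the job is handed in when it is done.

```bash
mkdir -p pics; ls
python3 - <<'E'
from station import manip, effector, status, capture, camera_params, finder
import cv2,numpy as np
ims=[]
for c in("side","top"):
    im=capture(c);cv2.imwrite(f"pics/{c}0.png",im);ims.append(im)
    p=camera_params(c);print(c,{k:np.round(v,3).tolist() for k,v in p.items()})
    for n in["blue_centre","blue_cap","blue_drive","rack","clip","clip_seat","stand_a","stand_a_seat","stand_a_top","magenta_centre","yellow_centre","cleaner"]:
        print(n,[(np.round(d["location"]).tolist(),round(d["p"],2)) for d in finder.find_in(n,c)][:4])
p=camera_params("wrist");print({k:np.round(v,3).tolist() for k,v in p.items()})
print(status.observe()["t"])
E
```

```text
pics
side {'vertical_fov': 53.213, 'cx': 254.951, 'cy': 195.99, 'R': [[0.863, -0.506, -0.013], [-0.373, -0.62, -0.69], [0.341, 0.6, -0.723]], 't': [-477.619, 222.491, 1160.763]}
blue_centre [([202.0, 130.0], 0.91), ([257.0, 198.0], 0.27), ([284.0, 165.0], 0.2)]
blue_cap [([253.0, 198.0], 0.71)]
blue_drive [([200.0, 131.0], 0.78), ([193.0, 158.0], 0.51)]
rack [([191.0, 158.0], 0.81)]
clip [([255.0, 197.0], 0.91)]
clip_seat [([255.0, 198.0], 0.77)]
stand_a [([304.0, 260.0], 0.66), ([221.0, 343.0], 0.64), ([273.0, 289.0], 0.6)]
stand_a_seat [([299.0, 371.0], 0.93), ([273.0, 293.0], 0.77), ([223.0, 347.0], 0.64), ([309.0, 232.0], 0.36)]
stand_a_top [([219.0, 343.0], 0.83), ([274.0, 290.0], 0.61), ([299.0, 371.0], 0.61)]
magenta_centre [([310.0, 232.0], 0.61)]
yellow_centre [([176.0, 140.0], 0.97)]
cleaner []
top {'vertical_fov': 46.041, 'cx': 256.227, 'cy': 187.673, 'R': [[-0.008, -1.0, 0.004], [-0.98, 0.007, -0.198], [0.198, -0.005, -0.98]], 't': [-84.425, 486.983, 1475.422]}
blue_centre [([127.0, 180.0], 0.81)]
blue_cap [([125.0, 174.0], 0.74)]
blue_drive [([128.0, 178.0], 0.93), ([173.0, 125.0], 0.45)]
rack [([141.0, 198.0], 0.78)]
clip [([238.0, 174.0], 0.8), ([318.0, 158.0], 0.38)]
clip_seat [([238.0, 171.0], 0.95)]
stand_a [([328.0, 208.0], 0.89), ([313.0, 171.0], 0.85), ([346.0, 269.0], 0.82), ([406.0, 226.0], 0.69)]
stand_a_seat [([350.0, 268.0], 0.76), ([330.0, 210.0], 0.73), ([403.0, 229.0], 0.65)]
stand_a_top [([352.0, 269.0], 0.95), ([331.0, 205.0], 0.82), ([402.0, 226.0], 0.63)]
magenta_centre [([315.0, 159.0], 0.75)]
yellow_centre [([124.0, 207.0], 0.78)]
cleaner [([285.0, 117.0], 0.93)]
{'vertical_fov': 70.407, 'cx': 256.507, 'cy': 192.047, 'hand_eye': [[-0.002, -0.96, -0.28, 77.514], [1.0, -0.002, -0.001, 0.287], [0.0, -0.28, 0.96, -151.987], [0.0, 0.0, 0.0, 1.0]]}
1.3
```

View pics/top0.png

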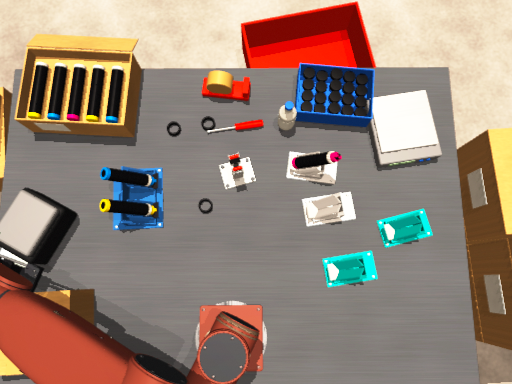

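View pics/side0.png

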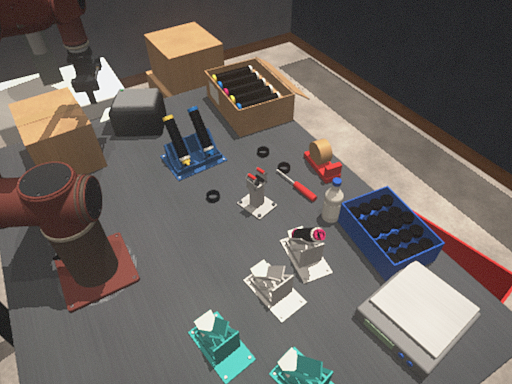

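Top: the blue-capped tube is at (127,178) in the rack, with the yellow one at (124,207). The clip is at (238,172). There are four candidate stands:
- (328,208): bare aluminium and empty, so it fits stand_a.
- (313,165): aluminium holding the magenta tube, so stand_b.
- (350,268) and (403,227): turquoise look-alikes.

I'll confirm this in an enlarged crop.

Run:
```python
import cv2,numpy as np
t=cv2.imread("pics/top0.png");s=cv2.imread("pics/side0.png")
def c(im,u,v,w,h,W,H): return cv2.resize(im[v-h//2:v+h//2,u-w//2:u+w//2],(W,H),interpolation=cv2.INTER_CUBIC)
a=np.hstack([c(t,132,190,80,90,266,300),c(t,238,172,80,90,266,300),c(t,320,190,80,90,268,300)])
b=np.hstack([c(s,193,145,80,90,266,300),c(s,257,195,80,90,266,300),c(s,285,270,80,90,268,300)])
cv2.imwrite("pics/m.png",np.vstack([a,b]))
```

```text
(no output)
```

View pics/m.png

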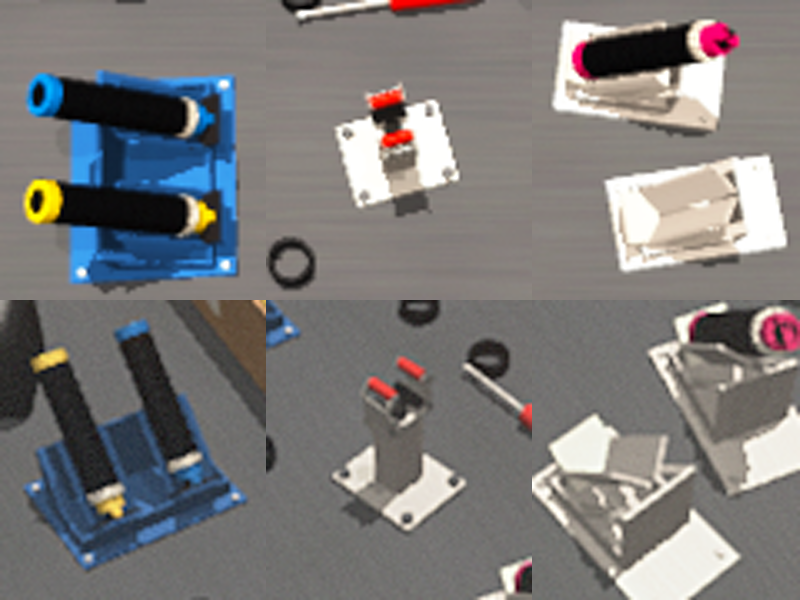

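The crop confirms it: the bare aluminium stand at (328,208) is the empty one meant, with its back to the right. The blue tube's cap is at about (105,173) and its drive end at about (156,180). I'll triangulate and check reach.

```bash
cat > h.py <<'E'
import numpy as np, cv2
from station import manip, effector, status, capture, camera_params, finder
from scipy.spatial.transform import Rotation as Ro
from scipy.optimize import least_squares
def cam(name, st=None):
    p=camera_params(name); f=192/np.tan(np.radians(p["vertical_fov"]/2))
    if name!="wrist": R,t=np.array(p["R"]),np.array(p["t"])
    else:
        T=np.eye(4);T[:3,:3]=Ro.from_rotvec(st["tcp_rot"]).as_matrix();T[:3,3]=st["tcp_pos"]
        W=np.linalg.inv(T@np.array(p["hand_eye"]));R,t=W[:3,:3],W[:3,3]
    return f,p["cx"],p["cy"],R,t
def proj(c,X):
    f,cx,cy,R,t=c; Y=np.atleast_2d(X)@R.T+t
    return np.c_[f*Y[:,0]/Y[:,2]+cx, f*Y[:,1]/Y[:,2]+cy]
def ray(c,uv):
    f,cx,cy,R,t=c; d=R.T@np.array([(uv[0]-cx)/f,(uv[1]-cy)/f,1]); return -R.T@t,d/np.linalg.norm(d)
def onz(c,uv,z):
    o,d=ray(c,uv); return o+d*(z-o[2])/d[2]
def tri(obs):
    A=np.zeros((3,3));b=np.zeros(3)
    for c,uv in obs:
        o,d=ray(c,uv);M=np.eye(3)-np.outer(d,d);A+=M;b+=M@o
    return np.linalg.solve(A,b)
def unit(v): return np.asarray(v,float)/np.linalg.norm(v)
def orient(z,x):  # tool z, tool x approx
    z=unit(z);x=np.asarray(x,float);x=unit(x-z*(x@z));return Ro.from_matrix(np.c_[x,np.cross(z,x),z]).as_rotvec()
def tcp(grasp,z): return np.asarray(grasp)+8*unit(z)   # TCP for grasp point
E
python3 - <<'E'
from h import *
t,s=cam("top"),cam("side")
def T(i,x,y): o=[(92,145),(198,127),(280,145)][i];return (o[0]+(x-266*i)/3.325,o[1]+y/3.333)
def S(i,x,y): o=[(153,100),(217,150),(245,225)][i];return (o[0]+(x-266*i)/3.325,o[1]+(y-300)/3.333)
cap=tri([(t,T(0,42,95)),(s,S(0,132,328))]);dr=tri([(t,T(0,212,115)),(s,S(0,190,465))])
print("cap",cap,"dr",dr,np.linalg.norm(cap-dr),unit(cap-dr))
r1=tri([(t,T(1,387,99)),(s,S(1,411,368))]);r2=tri([(t,T(1,397,138)),(s,S(1,382,388))])
print("rollers",r1,r2,np.linalg.norm(r1-r2))
for X in[(337,125),(440,98),(460,180),(360,208)]: print("clipbase",onz(t,T(1,*X),8))
for X in[(605,180),(770,155),(785,245),(620,270)]: print("stand",onz(t,T(2,*X),2))
for X in[(98,70),(237,78),(235,278),(72,282)]: print("rack",onz(t,T(0,*X),2))
E
```

```text
cap [508.94982745 381.55114788 178.73576791] dr [508.12479549 245.63144516  78.23015369] 169.04503765762217 [0.00488055 0.80404432 0.59454933]
rollers [566.40633238 -18.5035329  151.8613473 ] [528.20511326 -28.15266288 151.75562178] 39.40114249596883
clipbase [578.22993892  40.32266332   8.        ]
clipbase [606.8704224  -68.25499713   8.        ]
clipbase [518.25840909 -88.72195202   8.        ]
clipbase [489.19612775  15.61946276   8.        ]
stand [ 454.72779961 -246.21107821    2.        ]
stand [ 480.00772953 -419.50550958    2.        ]
stand [ 385.47252688 -430.35145535    2.        ]
stand [ 360.84490998 -259.06690205    2.        ]
rack [576.58929045 384.06405436   2.        ]
rack [566.95862678 237.21936973   2.        ]
rack [356.10797247 232.28394474   2.        ]
rack [353.1931852  399.20923065   2.        ]
```

Run:
```python
from h import *
def chk(n,g,z,x):
    for sgn in(1,-1):
        q=manip.solve_ik(tcp(g,z),orient(z,sgn*np.array(x)));print(n,sgn,None if q is None else np.round(q,2))
s4,c4=np.sin(np.radians(40)),np.cos(np.radians(40))
cap=np.array([509,382,179.]);u=np.array([0.01,s4,c4])
g=cap-55*u
for tilt in(40,50,60,75,90): # tool elevation below horizontal
    a=np.radians(tilt);z=np.array([0.01,np.cos(a),-np.sin(a)])
    chk(f"rack{tilt}",g,z,[0,np.sin(a),np.cos(a)]); chk(f"rackback{tilt}",g-100*z,z,[0,np.sin(a),np.cos(a)])
ax=unit([.25,-.97,0])
chk("clipA",np.array([548,-23,135])-40*ax,[0,0,-1],-ax)
chk("clipB",np.array([548,-23,135])+55*ax,[0,0,-1],-ax)
sx=unit([.145,-.99,0]);seat=np.array([420,-339,36.])-45*sx; d=sx*s4+np.array([0,0,c4])
for tilt in(40,50,60,75,90):
    a=np.radians(tilt);z=sx*np.cos(a)+[0,0,-np.sin(a)];X=-(sx*np.sin(a)+[0,0,np.cos(a)])
    chk(f"stand{tilt}",seat+150*d,z,X);chk(f"standback{tilt}",seat+150*d+60*d-60*z,z,X)
```

```text
rack40 1 [ 0.04  0.24  1.96  1.    1.15 -0.49]
rack40 -1 [0.04 0.24 1.96 1.   1.15 2.65]
rackback40 1 [-0.11  0.11  1.97  0.9   1.32 -0.46]
rackback40 -1 [-0.11  0.11  1.97  0.9   1.32  2.68]
rack50 1 [ 0.12  0.19  1.93  0.81  1.08 -0.3 ]
rack50 -1 None
rackback50 1 [-0.01  0.05  1.92  0.74  1.26 -0.27]
rackback50 -1 None
rack60 1 [ 0.2   0.17  1.88  0.6   1.05 -0.09]
rack60 -1 None
rackback60 1 [ 0.11  0.03  1.86  0.55  1.24 -0.07]
rackback60 -1 None
rack75 1 [0.34 0.2  1.78 0.28 1.08 0.22]
rack75 -1 None
rackback75 1 [0.3  0.07 1.73 0.26 1.26 0.23]
rackback75 -1 None
rack90 1 [ 0.47  0.28  1.65 -0.    1.19  0.47]
rack90 -1 [ 0.47  0.28  1.65 -0.    1.19 -2.67]
rackback90 1 [ 0.47  0.19  1.57 -0.    1.37  0.47]
rackback90 -1 [ 0.47  0.19  1.57 -0.    1.37 -2.67]
clipA 1 [-0.12  0.12  1.85 -0.    1.17 -0.37]
clipA -1 None
clipB 1 [-0.27  0.18  1.78 -0.    1.18 -0.53]
clipB -1 [-0.27  0.18  1.78 -0.    1.18  2.62]
stand40 1 [-0.54 -0.01  2.2  -1.19  0.69  0.19]
stand40 -1 None
standback40 1 [-0.53 -0.17  2.17 -0.99  0.79 -0.07]
standback40 -1 None
stand50 1 [-0.61 -0.03  2.14 -0.82  0.69 -0.2 ]
stand50 -1 None
standback50 1 [-0.61 -0.17  2.07 -0.67  0.84 -0.4 ]
standback50 -1 None
stand60 1 [-0.69 -0.02  2.05 -0.5   0.77 -0.53]
stand60 -1 [-0.69 -0.02  2.05 -0.5   0.77  2.62]
standback60 1 [-0.7  -0.13  1.96 -0.42  0.95 -0.66]
standback60 -1 [-0.7  -0.13  1.96 -0.42  0.95  2.48]
stand75 1 [-0.79  0.06  1.9  -0.19  0.97 -0.85]
stand75 -1 [-0.79  0.06  1.9  -0.19  0.97  2.3 ]
standback75 1 [-0.82 -0.    1.76 -0.16  1.17 -0.91]
standback75 -1 [-0.82 -0.    1.76 -0.16  1.17  2.23]
stand90 1 [-0.88  0.19  1.74 -0.    1.21 -1.02]
stand90 -1 [-0.88  0.19  1.74 -0.    1.21  2.12]
standback90 1 [-0.91  0.17  1.55 -0.    1.42 -1.05]
standback90 -1 [-0.91  0.17  1.55 -0.    1.42  2.09]
```

Run:
```python
from h import *
import json
s4,c4=np.sin(np.radians(40)),np.cos(np.radians(40))
def look(n,g,z,x):
    manip.move_pose(tcp(g,z),orient(z,x)); st=status.observe(); im=capture("wrist")
    cv2.imwrite(f"pics/w_{n}.png",im); json.dump({k:list(map(float,st[k])) for k in("tcp_pos","tcp_rot")},open(f"w_{n}.json","w"));print(n,st["t"])
q=list(status.observe()["joint_positions"]); q[1]-=.25; q[2]-=.1; manip.set_joints(q); print(status.observe()["tcp_pos"])
a=np.radians(50);z=np.array([0.01,np.cos(a),-np.sin(a)])
g=np.array([509,382,179.])-75*np.array([0.01,s4,c4])
look("rack",g-150*z,z,[0,np.sin(a),np.cos(a)])
ax=unit([.25,-.97,0])
look("clip",[548,-23,290],[0,0,-1],-ax)
sx=unit([.145,-.99,0]);m=np.array([420,-339,36.])-45*sx+80*(sx*s4+np.array([0,0,c4]))
a=np.radians(65);z=sx*np.cos(a)+[0,0,-np.sin(a)]
look("stand",m-150*z,z,-(sx*np.sin(a)+[0,0,np.cos(a)]))
ims=[cv2.imread(f"pics/w_{n}.png") for n in("rack","clip","stand")]
cv2.imwrite("pics/w3.png",np.vstack([np.hstack([cv2.resize(i,(400,300)) for i in ims[:2]]),np.hstack([cv2.resize(ims[2],(400,300)),np.zeros((300,400,3),np.uint8)])]))
```

```text
[227.7330462  613.26340726 451.27127998]
rack 4.0667
clip 5.1667
stand 6.3667
```

View pics/w3.png

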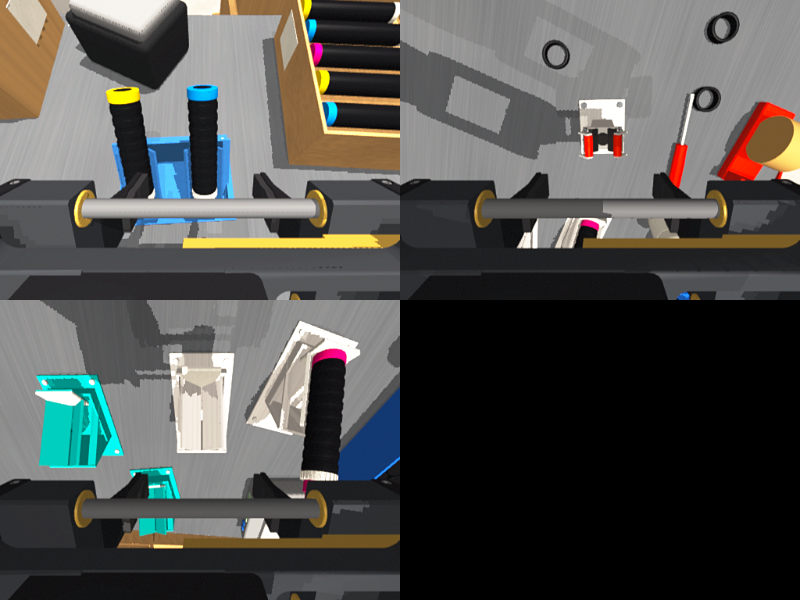

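Wrist views, at 0.78 scale: the blue tube runs from (202,90) to (204,195). The clip rollers are at (587,146) and (617,146). The empty aluminium stand spans (170–234, 352–452) with its pad at (203,380). I'll enlarge these to pick points.

Run:
```python
import cv2,numpy as np
r,c,s=[cv2.imread(f"pics/w_{n}.png") for n in("rack","clip","stand")]
k=4
z=lambda im,u,v,w,h:cv2.resize(im[v:v+h,u:u+w],None,fx=k,fy=k,interpolation=cv2.INTER_CUBIC)
A=z(r,225,105,66,150);B=np.vstack([z(c,222,120,66,86),np.zeros((256,264,3),np.uint8)]);C=z(s,212,62,68,150)
o=np.hstack([A,B,C]);cv2.imwrite("pics/c3.png",o);print(o.shape)
```

```text
(600, 800, 3)
```

View pics/c3.png

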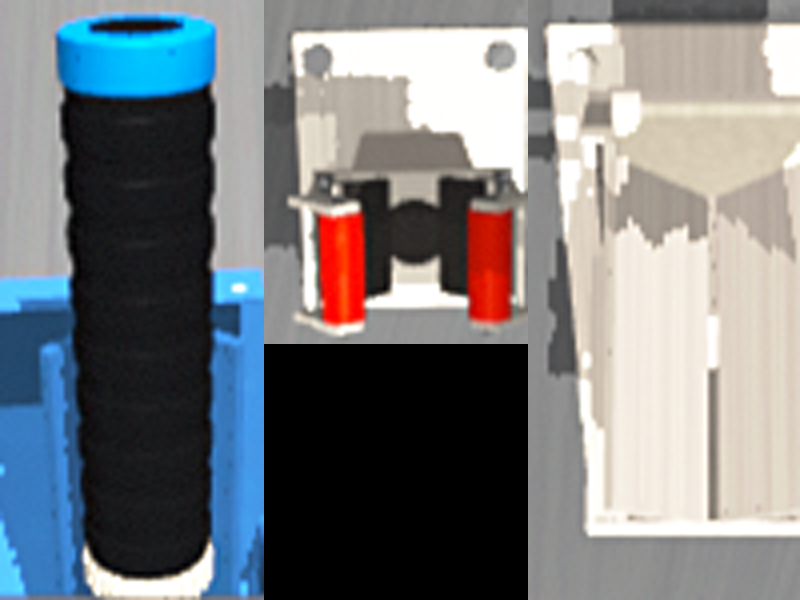

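Run:
```python
from h import *
import json
W={n:cam("wrist",json.load(open(f"w_{n}.json"))) for n in("rack","clip","stand")}
t,s=cam("top"),cam("side")
s4,c4=np.sin(np.radians(40)),np.cos(np.radians(40))
A=lambda x,y:(225+x/4,105+y/4);B=lambda x,y:(222+(x-264)/4,120+y/4);C=lambda x,y:(212+(x-528)/4,62+y/4)
# tube
def axis(p): return np.array([np.cos(p[3])*s4,np.sin(p[3])*s4,c4])
def res(p):
    cap=p[:3];u=axis(p);r=[]
    for c,uv in((W["rack"],A(137,28)),(t,(104.6,173.5)),(s,(192.7,108.4))): r+=list((proj(c,cap)[0]-uv))
    for x1,x2,y,l in((68,214,100,17),(78,212,300,85),(85,211,560,165)):
        q=proj(W["rack"],[cap-a*u for a in range(0,195,5)]);v=A(0,y)[1]
        i=np.argsort(q[:,1]);r.append(2*(np.interp(v,q[i,1],q[i,0])-A((x1+x2)/2,0)[0]))
    return r
f=least_squares(res,[509,382,179,1.56]);p=f.x;u=axis(p);print("cap",p,"u",u,"drive",p[:3]-190*u,"res",np.round(f.fun,1))
# clip
w=W["clip"]; l=onz(w,B(342,265),152);r=onz(w,B(490,265),152);print("rollers",l,r,(l+r)/2,np.linalg.norm(l-r))
h=[onz(w,B(*q),8) for q in((318,57),(500,57))];print("holes",h,np.linalg.norm(h[0]-h[1]))
# stand
w=W["stand"];P=[onz(w,q,2) for q in(C(548,25),C(588,535),(298.9,67.8),(289.3,195.2))];print("base",np.round(P,1),np.mean(P,0))
o=np.mean(P,0);sx=unit(P[1]+P[3]-P[0]-P[2]);print("sx",sx)
for nm,q,z in(("apex",C(712,195),17.8),("ridgetop",C(713,520),94.4)):
    X=onz(w,q,z);print(nm,X,"x",(X-o)@sx,"y",(X-o)@[-sx[1],sx[0],0])
X=onz(w,C(625,103),36);print((X-o)@sx)
```

```text
cap [510.50765313 384.54972616 181.93695027   1.6090564 ] u [-0.0245871   0.6423172   0.76604444] drive [515.17920283 262.50945815  36.38850608] res [ 0.6  0.7 -1.2 -1.  -0.3 -1.2 -0.2 -0.5  0.3]
rollers [530.77292125 -24.6530114  152.        ] [569.13119946 -14.7784997  152.        ] [549.95206035 -19.71575555 152.        ] 39.608881430574286
holes [array([503.82884228,  13.83117603,   8.        ]), array([571.40947309,  31.19176723,   8.        ])] 69.77486501256914
base [[ 362.6 -258.4    2. ]
 [ 388.3 -454.8    2. ]
 [ 455.9 -244.4    2. ]
 [ 488.8 -439.1    2. ]] [ 423.91558885 -349.1545144     2.        ]
sx [ 0.14812294 -0.98896896  0.        ]
apex [ 415.83467819 -295.54764532   17.8       ] x -54.2124975617577 y -0.051362883463850095
ridgetop [ 425.22652547 -359.15269277   94.4       ] x 10.082067797690135 y -0.18448391892295557
-88.95992148126709
```

```bash
cat >> h.py <<'E'
s4,c4=np.sin(np.radians(40)),np.cos(np.radians(40))
CAP=np.array([510.5,384.5,181.9]);U=np.array([-.0246,.6423,.7660]);UH=unit([U[0],U[1],0])
SEAT=np.array([550,-19.9,135.]);AX=unit([.249,-.968,0]);Z=np.array([0,0,1.])
SX=unit([.147,-.989,0]);SS=np.array([412.6,-274.1,36.]);SD=SX*s4+Z*c4
def pr(m,*k):
    st=status.observe();print(m,round(st["t"],2),np.round(st["tcp_pos"],1),"F",np.round(st["force"],1),"w",round(st["gripper_width"],1),"gf",round(st["gripper_force"],1))
    return st
E
python3 - <<'E'
from h import *
a=np.radians(50);z=UH*np.cos(a)-Z*np.sin(a);o=orient(z,UH*np.sin(a)+Z*np.cos(a))
n=-UH*c4+Z*s4   # out of the V
g=CAP-55*U
manip.move_pose([520,-20,330],orient(-Z,-AX))
manip.move_pose(tcp(g,z)-110*z,o)
effector.gripper_to(87)
hit=manip.move_l(tcp(g,z),velocity=120,contact_N=12);pr(f"at {hit}")
effector.gripper_to(30,50);st=pr("grip")
st=status.observe();cv2.imwrite("pics/g1.png",capture("wrist"))
E
```

```text
at False 10.07 [512.2 354.2 134.3] F [-0.2  0.1  0.3] w 86.9 gf 0.0
grip 10.93 [511.6 354.4 133.6] F [-0.2 -0.7  0.4] w 39.4 gf 50.0
```

View pics/g1.png

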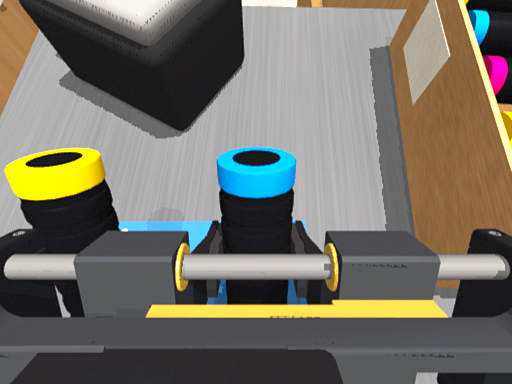

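Grip is good: 39.4 mm wide, with the blue cap at (257,172) centred between the fingers. Next: lift, then go above the clip and check.

Run:
```python
from h import *
a=np.radians(50);z=UH*np.cos(a)-Z*np.sin(a);n=-UH*c4+Z*s4;g=CAP-55*U
st=status.observe();c=cam("wrist",st);print("pred cap px",proj(c,CAP))
T=Ro.from_rotvec(st["tcp_rot"]).as_matrix();print("cap in tool",T.T@(CAP-st["tcp_pos"]))
manip.move_l(st["tcp_pos"]+35*n,velocity=80)
manip.move_l(status.observe()["tcp_pos"]+110*Z,velocity=200)
pr("lifted")
b=np.radians(10);z=-Z*np.cos(b)+AX*np.sin(b)
manip.move_pose(tcp(SEAT-40*AX+60*Z,z),orient(z,-AX));manip.wait(.2)
pr("above clip")
for k in("wrist","side"): cv2.imwrite(f"pics/{k}1.png",capture(k))
a,s=cv2.imread("pics/wrist1.png"),cv2.imread("pics/side1.png")
cv2.imwrite("pics/ab.png",np.hstack([cv2.resize(a,(400,300)),cv2.resize(s[120:240,180:340],(400,300),interpolation=cv2.INTER_CUBIC)]))
```

```text
pred cap px [[257.01938465 162.35488051]]
cap in tool [ 54.16339042   0.11332106 -17.59269337]
lifted 12.27 [512.2 326.9 264.8] F [-0.7 -0.5 -2.6] w 39.1 gf 50.0
above clip 13.67 [538.6  31.  189.6] F [-22.   49.8  32.9] w 39.2 gf 50.4
```

View pics/ab.png

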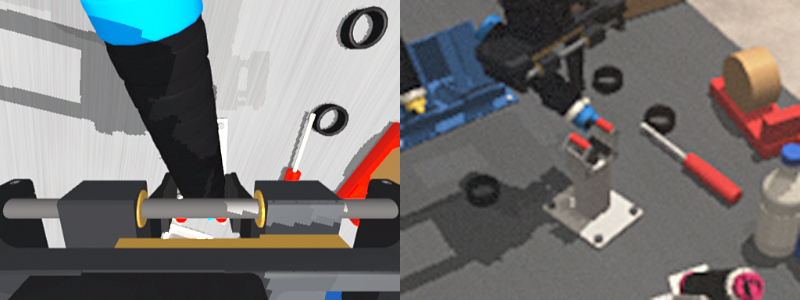

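The drive end caught on the clip on the way in (62 N) and the tube pivoted in the grip. I'll back off along the contact force and measure the new tube pose.

Run:
```python
from h import *
p=np.array(status.observe()["tcp_pos"])
manip.move_l(p-25*AX+20*Z,velocity=80);manip.move_l(p-60*AX+150*Z,velocity=200);manip.wait(.15)
st=pr("off");
import json;json.dump({k:list(map(float,st[k])) for k in("tcp_pos","tcp_rot")},open("w2.json","w"))
for k in("wrist","side","top"): cv2.imwrite(f"pics/{k}2.png",capture(k))
a,s,t=[cv2.imread(f"pics/{k}2.png") for k in("wrist","side","top")]
tc=proj(cam("top"),st["tcp_pos"])[0].astype(int);sc=proj(cam("side"),st["tcp_pos"])[0].astype(int);print(tc,sc)
f=lambda im,c:cv2.resize(im[max(c[1]-40,0):max(c[1]-40,0)+80,c[0]-53:c[0]+53],(400,300),interpolation=cv2.INTER_CUBIC)
cv2.imwrite("pics/ab2.png",np.vstack([np.hstack([cv2.resize(a,(400,300)),f(s,sc)]),np.hstack([f(t,tc),cv2.resize(s,(400,300))])]))
```

```text
off 15.45 [522.9  88.7 337.5] F [-0.4  1.  -1.1] w 38.7 gf 47.8
[192 154] [229 108]
```

View pics/ab2.png

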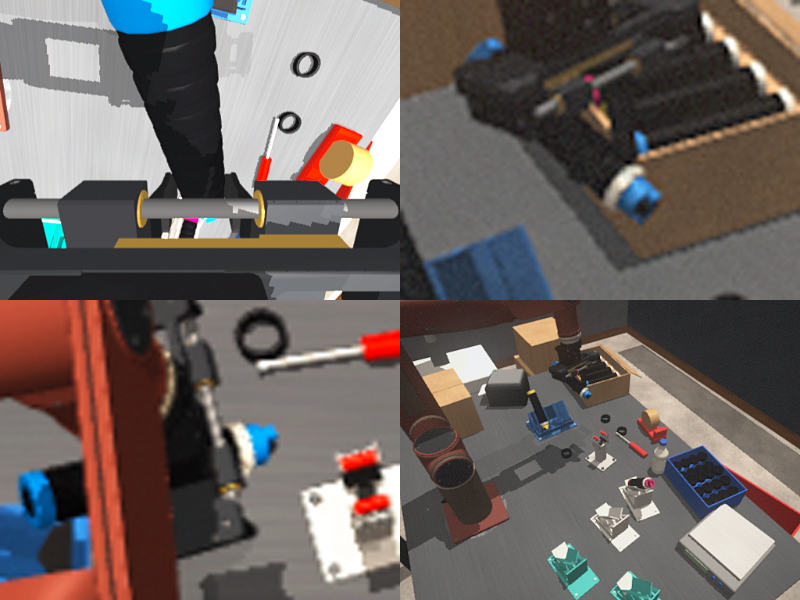

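Run:
```python
from h import *
import json
st=json.load(open("w2.json"));w=cam("wrist",st);t,s=cam("top"),cam("side")
R=Ro.from_rotvec(st["tcp_rot"]).as_matrix();tool=lambda X:np.round(R.T@(np.array(X)-st["tcp_pos"]),1)
dr=tri([(t,(211.9,150)),(s,(242.2,122.7))]);ge=tri([(t,(203.4,154)),(s,(234.8,118.7))])
print("drive",dr,tool(dr),"gear",ge,tool(ge))
print("nom cap top", "axis from gear", tool(dr)-tool(ge))
# wrist edges (full px, from 0.78 scale)
k=1.28
E=[(118,36,213,30),(133,80,213,75),(152,120,217,112),(172,160,221,150)]
def res(p):
    # p: drive(3) , direction az,el in tool frame
    d=p[:3];u=np.array([np.cos(p[4])*np.cos(p[3]),np.cos(p[4])*np.sin(p[3]),-np.sin(p[4])]) # drive->cap
    f=lambda X:R@X+st["tcp_pos"]
    r=list(proj(t,f(d))[0]-(211.9,150))+list(proj(s,f(d))[0]-(242.2,122.7))+list(proj(t,f(d+190*u))[0]-(149,167.3))
    # silhouettes in wrist
    f_,cx,cy,Rw,tw=w
    c=Rw@f(d)+tw;uc=Rw@R@u
    for x1,y1,x2,y2 in E:
        for (x,y),sg in(((x1,y1),1),((x2,y2),-1)):
            ry=unit([(x*k-cx)/f_,(y*k-cy)/f_,1]);m=np.cross(ry,uc);dist=(c@m)/np.linalg.norm(m)
            r.append((abs(dist)-20)*.8)
    return r
f=least_squares(res,list(tool(dr))+[0,0],loss="soft_l1");p=f.x
u=np.array([np.cos(p[4])*np.cos(p[3]),np.cos(p[4])*np.sin(p[3]),-np.sin(p[4])])
print(np.round(p,3),"u tool",u,"cap tool",p[:3]+190*u,"grasp pt tool z=-8");print(np.round(f.fun,1))
# point of axis nearest the grasp point
g=np.array([0,0,-8.]);l=(g-p[:3])@u;print("dist along from drive",l,"off",p[:3]+l*u-g)
```

```text
drive [539.7155943   38.55418521 313.18575093] [-47.7   3.9  33.1] gear [527.09911295  61.68276369 318.09551478] [-23.4  -2.6  23.9]
nom cap top axis from gear [-24.3   6.5   9.2]
[-47.196   7.891  41.142  -0.157   0.533] u tool [ 0.85045732 -0.13503279 -0.50841764] cap tool [114.39104983 -17.76521958 -55.45689535] grasp pt tool z=-8
[-0.   0.3  2.1  1.5 -1.4  1.1 -0.2  0.7  0.6 -0.9 -0.5 -0.8 -2.8 -0.7]
dist along from drive 66.18848477576934 off [ 9.09464089 -1.0466057  15.49106343]
```

Fit of the slipped grip: the tube is held 66 mm from the drive end, off centre in the pads and tilted 30°. That's a poor grip for the clip. I'll lay it level on free bench at about (400,-60) and regrasp it with the jaws straddling it throughout.

Run:
```python
from h import *
u=unit([.8505,-.135,-.5084]);d=np.array([-47.2,7.9,41.1]);y=np.array([0,1.,0]);e2=unit(y-(y@u)*u);e3=np.cross(u,e2)
R=np.c_[[0,1,0],[1,0,0],[0,0,-1]]@np.c_[u,e2,e3].T
mid=d+95*u; o=Ro.from_matrix(R).as_rotvec()
P=lambda z:np.array([400,-60,z])-R@mid
print(np.linalg.det(R),R[:,2],manip.solve_ik(P(19),o))
for c in[(206,206),(173,128),(208,122)]: print(onz(cam("top"),c,10))
manip.move_pose(P(200),o);manip.move_l(P(60),velocity=150);manip.wait(.2)
st=pr("hover")
hit=manip.move_l(P(12),velocity=40,contact_N=5);pr(f"down {hit}")
for k in("wrist","side"): cv2.imwrite(f"pics/{k}3.png",capture(k))
a,s=cv2.imread("pics/wrist3.png"),cv2.imread("pics/side3.png")
c=proj(cam("side"),[400,-60,20])[0].astype(int)
cv2.imwrite("pics/ab3.png",np.hstack([cv2.resize(a,(400,300)),cv2.resize(s[c[1]-75:c[1]+45,c[0]-80:c[0]+80],(400,300),interpolation=cv2.INTER_CUBIC)]))
```

```text
1.0 [-0.06926491 -0.50838836 -0.85833773] [-0.00681235  0.12268969  2.17965224 -0.64052946  1.01875941  0.52215513]
[431.22234508  84.70712161  10.        ]
[712.50714941 205.95738824  10.        ]
[734.15528674  81.96002978  10.        ]
hover 17.88 [401.2 -92.9  71.9] F [-0.  -0.7 -1.1] w 39.6 gf 47.8
down True 18.79 [400.2 -92.9  31. ] F [ 1.6 -1.5  0.7] w 39.1 gf 48.0
```

View pics/ab3.png

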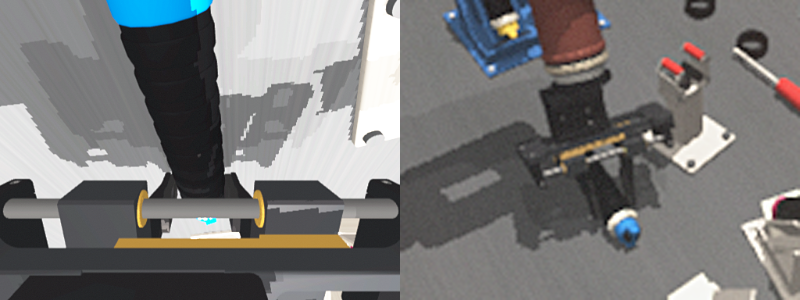

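The tube is on the bench (TCP z = 31 mm, as predicted). Now open, straighten and regrasp.

Run:
```python
from h import *
Y=np.array([0,1.,0]);o=orient(-Z,Y)
effector.gripper_to(87)
manip.move_pose(tcp([400,-22,62],-Z),o)
hit=manip.move_l(tcp([400,-22,23],-Z),velocity=80,contact_N=8);pr(f"dn {hit}")
effector.gripper_to(30,55);pr("grip")
st=status.observe();im=capture("wrist");c=cam("wrist",st)
print("pred cap face px, top edge",proj(c,[[400,35,20],[400,35,40],[400,-60+82,40]]))
manip.move_l(np.array(st["tcp_pos"])+150*Z,velocity=200);manip.wait(.1);pr("up")
b=capture("side");cv2.imwrite("pics/wrist4.png",im);k=proj(cam("side"),[400,-60,170])[0].astype(int)
cv2.imwrite("pics/ab4.png",np.hstack([cv2.resize(im,(400,300)),cv2.resize(b[k[1]-60:k[1]+60,k[0]-80:k[0]+80],(400,300),interpolation=cv2.INTER_CUBIC)]))
```

```text
dn False 21.33 [399.9 -21.8  14.8] F [ 0.4 -0.5  0.6] w 87.1 gf 0.0
grip 22.19 [400.1 -22.   15.1] F [ 0.9  0.2 -0.1] w 39.0 gf 54.8
pred cap face px, top edge [[256.99025894 151.95780028]
 [257.02686544 157.9241095 ]
 [257.07259645 184.72177537]]
up 23.24 [398.9 -21.7 163.3] F [-0.6  0.3 -2.3] w 38.9 gf 54.8
```

View pics/ab4.png

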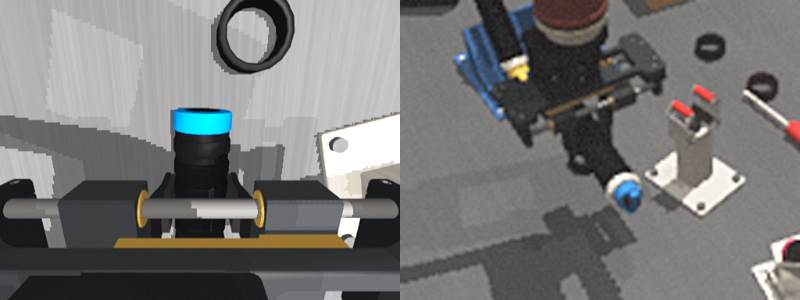

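The regrasp is clean. The cap rim is about 13 px further out than predicted, so the grip sits about 31 mm from the middle, and the tube is level and centred. Next: rise, cross high, and press into the clip.

Run:
```python
from h import *
o=orient(-Z,-AX)
G=lambda h:tcp(SEAT-34*AX+Z*(3+h),-Z)
p=np.array(status.observe()["tcp_pos"]);manip.move_l([p[0],p[1],235],velocity=200)
manip.move_pose(G(90),o);pr("above")
manip.move_l(G(32),velocity=120);pr("low")
hit=manip.move_l(G(-1.5),velocity=40,contact_N=30);st=pr(f"pressed {hit}")
w,s=capture("wrist"),capture("side");cv2.imwrite("pics/wrist5.png",w);cv2.imwrite("pics/side5.png",s)
cv2.imwrite("pics/ab5.png",np.hstack([cv2.resize(w,(400,300)),cv2.resize(s[130:250,170:330],(400,300),interpolation=cv2.INTER_CUBIC)]))
```

```text
above 24.43 [540.1  13.3 217.2] F [ 0.  -0.3 -1.6] w 38.9 gf 54.8
low 25.07 [541.4  12.8 162.8] F [ 0.2 -0.6 -2.4] w 38.6 gf 54.8
pressed False 26.05 [542.1  13.2 129.5] F [-0.8  3.2  6.5] w 39.3 gf 54.8
```

View pics/ab5.png

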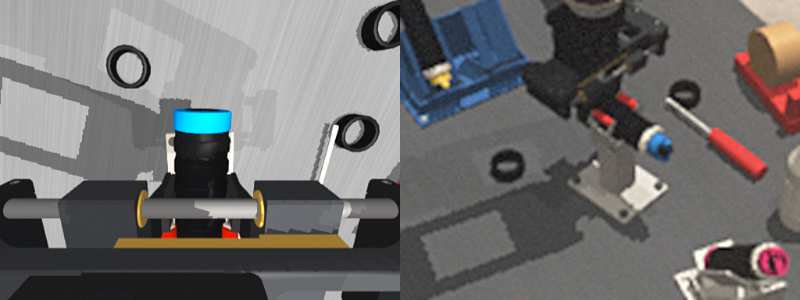

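Run:
```python
from h import *
G=lambda h:tcp(SEAT-34*AX+Z*(3+h),-Z)
hit=manip.move_l(G(-4),velocity=30,contact_N=12);pr(f"more {hit}")
effector.gripper_to(87);pr("open")
manip.move_l(G(70),velocity=200);pr("up")
o=orient(-Z,-AX)
manip.move_pose(tcp(SEAT+20*AX+Z*150,-Z),o)
st=pr("look");import json;json.dump({k:list(map(float,st[k])) for k in("tcp_pos","tcp_rot")},open("w6.json","w"))
w,s=capture("wrist"),capture("side");cv2.imwrite("pics/wrist6.png",w)
c=proj(cam("wrist",st),[SEAT+20*Z,SEAT-95*AX,SEAT+95*AX]);print(c)
cv2.imwrite("pics/ab6.png",np.hstack([cv2.resize(w,(400,300)),cv2.resize(s[130:250,170:330],(400,300),interpolation=cv2.INTER_CUBIC)]))
```

```text
more False 26.4 [542.1  13.2 128.9] F [-8.3  3.2 18.5] w 38.6 gf 54.9
open 27.44 [541.6  13.1 126. ] F [-0.5 -0.4  0.5] w 86.8 gf 0.0
up 27.96 [541.6  13.  200.1] F [-0.3 -0.1  0.6] w 87.1 gf 0.0
look 28.43 [554.8 -39.8 276.1] F [-0.6 -0.2 -0.9] w 87.1 gf 0.0
[[257.43707783 170.75410634]
 [257.16751807  72.88907241]
 [257.62179394 245.6417543 ]]
```

View pics/ab6.png

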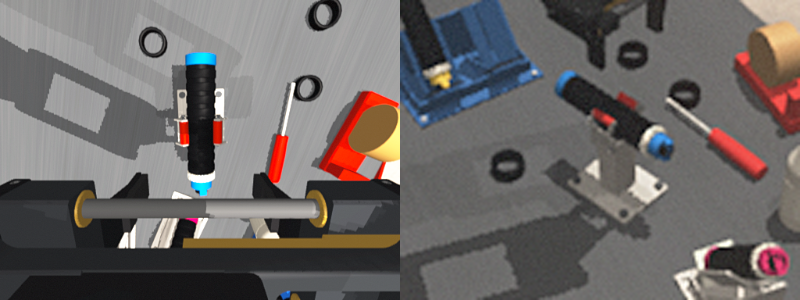

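The tube is seated between both red rollers: the cap is at (201,58) and the drive at (201,190) in the scaled view, within about 2 mm of the prediction. The gripper is clear. Now regrip at the drive end.

Run:
```python
from h import *
b=np.radians(10);z=-Z*np.cos(b)-AX*np.sin(b);o=orient(z,-AX)
G=lambda h:tcp(SEAT+45*AX+Z*h,z)
manip.move_pose(G(55),o)
hit=manip.move_l(G(0),velocity=90,contact_N=8);pr(f"dn {hit}")
effector.gripper_to(30,60);pr("grip")
st=status.observe();T=Ro.from_rotvec(st["tcp_rot"]).as_matrix()
k=T.T@(SEAT-95*AX-st["tcp_pos"]);print("cap in tool",k)
w0=capture("wrist")
manip.move_l(G(40),velocity=60);manip.move_l(G(150),velocity=200);manip.wait(.15);st=pr("up")
w=capture("wrist");T=Ro.from_rotvec(st["tcp_rot"]).as_matrix();X=T@k+st["tcp_pos"]
s=capture("side")
print("pred cap px wrist",proj(cam("wrist",st),X),"side",proj(cam("side"),[X,SEAT+95*AX+150*Z]))
cv2.imwrite("pics/ab7.png",np.vstack([np.hstack([cv2.resize(w0,(400,300)),cv2.resize(w,(400,300))]),np.hstack([cv2.resize(s[60:180,170:330],(400,300),interpolation=cv2.INTER_CUBIC),np.zeros((300,400,3),np.uint8)])]))
```

```text
dn False 29.76 [561.2 -62.2 127.4] F [-0.5  0.7  0.2] w 86.7 gf 0.0
grip 30.62 [561.1 -62.1 127.2] F [ 1.3  0.6 -0.4] w 38.5 gf 60.0
cap in tool [137.86783355  -0.21533659  16.32965749]
up 32.34 [559.8 -61.8 274.7] F [ 0.5  0.1 -1.7] w 39.1 gf 60.0
pred cap px wrist [[256.19276928  -5.52420643]] side [[233.86459083 126.47740694]
 [279.79978204 153.83818092]]
```

View pics/ab7.png

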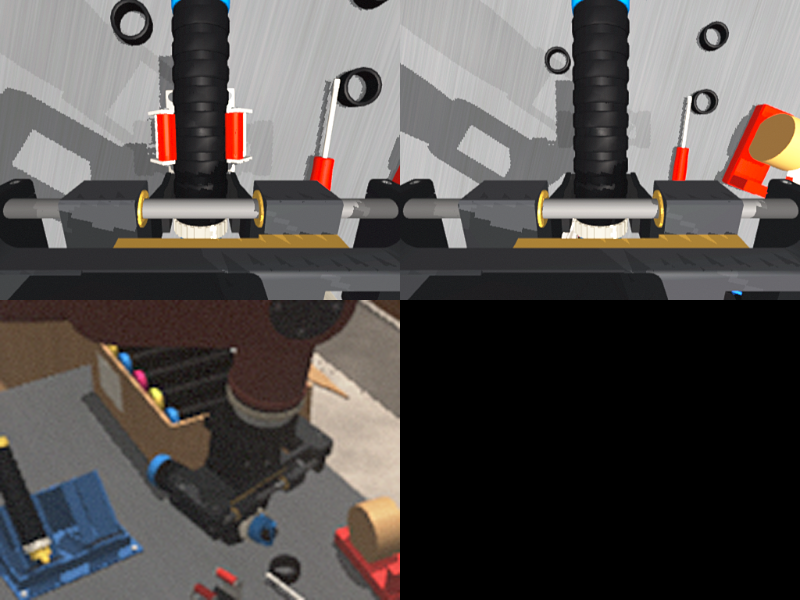

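The tube came out without pivoting: the views before and after match, and the cap sits at its predicted side pixel. Now go to the stand by a high waypoint and stop at the hover.

```bash
cat >> h.py <<'E'
A5=np.radians(50);SZ=SX*np.cos(A5)-Z*np.sin(A5);SO=orient(SZ,-(SX*np.sin(A5)+Z*np.cos(A5)));SN=-SX*c4+Z*s4
SP=lambda l,n:tcp(SS+(140+l)*SD+n*SN,SZ)
E
python3 - <<'E'
from h import *
for q in((60,70),(25,45),(8,3),(-6,-3)): print(manip.solve_ik(SP(*q),SO))
a=np.radians(80);z=SX*np.cos(a)-Z*np.sin(a)
manip.move_pose([455,-160,300],orient(z,-SX));pr("way")
manip.move_pose(SP(50,60),SO);manip.wait(.15);st=pr("hover")
w,s,t=capture("wrist"),capture("side"),capture("top")
X=[SS+50*SD+60*SN,SS+240*SD+60*SN];print("cap,drive side",proj(cam("side"),X),"seat,top",proj(cam("side"),[SS,SS+190*SD]))
cv2.imwrite("pics/ab8.png",np.vstack([np.hstack([cv2.resize(w,(400,300)),cv2.resize(s[200:320,200:360],(400,300),interpolation=cv2.INTER_CUBIC)]),np.hstack([cv2.resize(t[150:240,270:390],(400,300),interpolation=cv2.INTER_CUBIC),np.zeros((300,400,3),np.uint8)])]))
E
```

```text
[-0.53682512 -0.21755033  2.12594958 -0.70258239  0.87998742 -0.32218223]
[-0.53048135 -0.16038606  2.16582147 -0.76158115  0.81168393 -0.2296927 ]
[-0.56978716 -0.06355392  2.16554994 -0.82614392  0.71912352 -0.16558232]
[-0.56183039 -0.04155651  2.1777669  -0.8569293   0.70138558 -0.1195132 ]
way 33.08 [ 455.2 -159.6  300.1] F [ 0.5  0.2 -2.2] w 38.7 gf 60.0
hover 34.08 [ 425.9 -354.6  215.4] F [-0.  -0.2 -2.3] w 38.6 gf 60.0
cap,drive side [[257.40411235 251.04729699]
 [290.01407378 247.76256065]] seat,top [[260.62581374 269.63186388]
 [292.15466728 269.91226831]]
```

View pics/ab8.png

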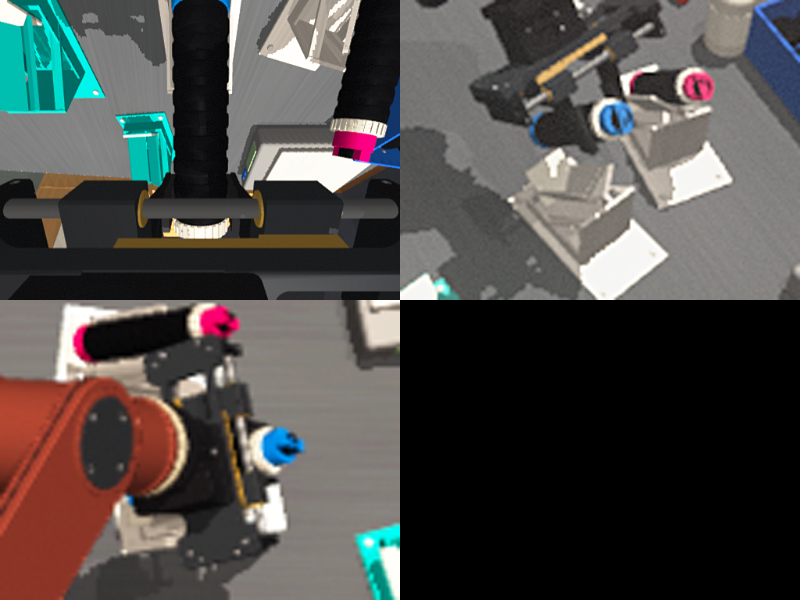

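The tube is aligned with the empty stand. The gripper body passes near the magenta tube, though, so I'll compute the clearance before going in.

Run:
```python
from h import *
t,s=cam("top"),cam("side")
def res(p):
    c=np.array([p[0],p[1],36]);u=np.array([np.cos(p[2])*s4,np.sin(p[2])*s4,c4])
    d=c+190*u
    return np.r_[proj(t,d)[0]-(341.7,157),proj(s,d)[0]-(319.5,234.5),proj(t,c+8*u)[0]-(293.5,163)]
f=least_squares(res,[550,-270,-1.4]);p=f.x;print(p,np.round(f.fun,1))
c=np.array([p[0],p[1],36]);u=np.array([np.cos(p[2])*s4,np.sin(p[2])*s4,c4])
pts=np.array([c+k*u for k in np.arange(0,191,5)])
for el in(50,55,60,65,70):
  a=np.radians(el);z=SX*np.cos(a)-Z*np.sin(a);R=Ro.from_rotvec(orient(z,-(SX*np.sin(a)+Z*np.cos(a)))).as_matrix()
  for l,n in((25,45),(8,3),(0,0)):
    T=tcp(SS+(140+l)*SD+n*SN,z); L=(pts-T)@R
    e=np.abs(L-[0,0,-159])-[37.5,95,100];d=np.linalg.norm(np.maximum(e,0),axis=1);i=d.argmin()
    print(el,l,n,"body clr",round(d[i]-20,1),np.round(L[i]),end=" ")
    e=np.abs(L-[0,0,-24])-[12,58.5,35];d=np.linalg.norm(np.maximum(e,0),axis=1);print("finger clr",round(d.min()-20,1))
```

```text
[ 572.39844343 -222.23903388   -1.7148817 ] [-3.6  0.2  0.6  0.3  3.2  0.4]
50 25 45 body clr 58.3 [ -7. 131.  11.] finger clr 52.1
50 8 3 body clr 23.8 [-17. 131. -34.] finger clr 52.2
50 0 0 body clr 21.4 [-24. 131. -38.] finger clr 53.1
55 25 45 body clr 57.7 [ -9. 131.  10.] finger clr 52.1
55 8 3 body clr 23.0 [-14. 131. -35.] finger clr 52.1
55 0 0 body clr 20.4 [-21. 131. -40.] finger clr 52.7
60 25 45 body clr 57.0 [-10. 131.   9.] finger clr 52.1
60 8 3 body clr 22.3 [-12. 131. -36.] finger clr 52.1
60 0 0 body clr 19.6 [-18. 131. -42.] finger clr 52.4
65 25 45 body clr 56.1 [-12. 131.   8.] finger clr 52.1
65 8 3 body clr 21.8 [ -9. 131. -37.] finger clr 52.1
65 0 0 body clr 19.0 [-15. 131. -43.] finger clr 52.2
70 25 45 body clr 55.1 [-13. 131.   7.] finger clr 52.1
70 8 3 body clr 21.5 [ -7. 131. -38.] finger clr 52.1
70 0 0 body clr 18.5 [-12. 131. -44.] finger clr 52.1
```

About 20 mm clearance, so go in.

Run:
```python
from h import *
def loc(st):
    d=np.array(st["tcp_pos"])-SP(0,0);return "l,n,lat",np.round([d@SD,d@SN,d@np.cross(SD,SN)],1)
manip.move_l(SP(25,30),velocity=120);pr("a")
h=manip.move_l(SP(12,4),velocity=60,contact_N=8);print(h,loc(pr("b")))
h=manip.move_l(SP(-10,4),velocity=25,contact_N=6);st=pr("c");print(h,loc(st))
p=np.array(st["tcp_pos"]);
h=manip.move_l(p-12*SN,velocity=25,contact_N=6);st=pr("d");print(h,loc(st))
w,s=capture("wrist"),capture("side");print("cap,drive side",proj(cam("side"),[SS,SS+190*SD]))
cv2.imwrite("pics/ab9.png",np.hstack([cv2.resize(w,(400,300)),cv2.resize(s[200:320,200:360],(400,300),interpolation=cv2.INTER_CUBIC)]))
```

```text
a 34.71 [ 425.4 -361.3  175.2] F [ 0.  -0.1 -2. ] w 38.7 gf 60.0
b 35.34 [ 427.1 -372.9  148.5] F [ 1.  -0.9 -1.5] w 38.5 gf 60.0
False ('l,n,lat', array([11.8,  3.8,  0.2]))
c 35.86 [ 426.7 -367.   142. ] F [ 0.8 -3.8  1.2] w 38.7 gf 60.0
True ('l,n,lat', array([ 3. ,  4. , -0.3]))
d 36.22 [ 427.6 -372.3  137.4] F [-0.2  2.7  5.1] w 38.7 gf 60.0
True ('l,n,lat', array([ 2.9, -3.1, -0.4]))
cap,drive side [[260.62581374 269.63186388]
 [292.15466728 269.91226831]]
```

Run:
```python
from h import *
def loc(st):
    d=np.array(st["tcp_pos"])-SP(0,0);return "l,n,lat",np.round([d@SD,d@SN,d@np.cross(SD,SN)],1)
p=np.array(status.observe()["tcp_pos"])
h=manip.move_l(p-8*SD,velocity=20,contact_N=10);st=pr("e");print(h,loc(st))
h=manip.move_l(np.array(st["tcp_pos"])-4*SN,velocity=20,contact_N=5);st=pr("f");print(h,loc(st))
w,s=capture("wrist"),capture("side")
cv2.imwrite("pics/ab9.png",np.hstack([cv2.resize(w,(400,300)),cv2.resize(s[200:320,200:360],(400,300),interpolation=cv2.INTER_CUBIC)]))
```

```text
e 36.58 [ 427.6 -372.   137.6] F [-1.1 -0.2  4.8] w 38.5 gf 60.0
True ('l,n,lat', array([ 2.9, -2.7, -0.5]))
f 36.79 [ 427.9 -373.5  136.9] F [-1.1  2.3  5.8] w 38.6 gf 60.0
True ('l,n,lat', array([ 3.3, -4.3, -0.5]))
```

View pics/ab9.png

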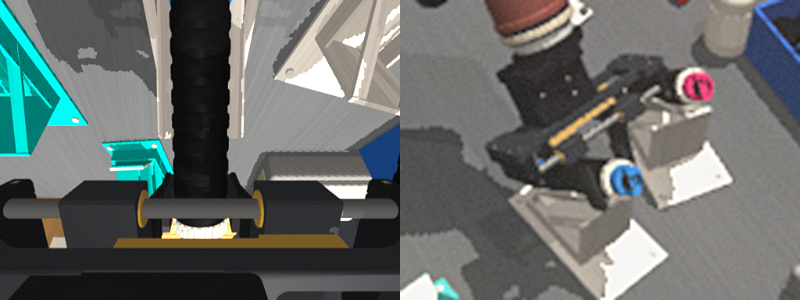

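I've now viewed 15 pictures, over the limit of 10, so I'll view no more and check by numbers from here. The tube stops firmly both along its axis and into the V. Release, retract, and compare the finder's results with the expected pose.

Run:
```python
from h import *
effector.gripper_to(60);manip.wait(.2);pr("half");effector.gripper_to(87);st=pr("open")
p=np.array(st["tcp_pos"]);h=manip.move_l(p-90*SZ,velocity=100,contact_N=8);pr(f"back {h}")
manip.move_pose([440,-160,300],orient(-Z,-SX));manip.wait(.3);pr("clear")
t,s=cam("top"),cam("side");ob={}
for n,c in(("top",t),("side",s)):
    im=capture(n);cv2.imwrite(f"pics/fin_{n}.png",im)
    hsv=cv2.cvtColor(im,cv2.COLOR_BGR2HSV);q=proj(c,SS+182*SD)[0]
    m=cv2.inRange(hsv,(98,120,90),(115,255,255));k=np.zeros_like(m);cv2.circle(k,tuple(int(v) for v in q),16,255,-1);m&=k
    ob[n]=np.array(np.nonzero(m))[::-1].mean(1);print(n,"blue px",(m>0).sum(),ob[n],"head at nominal",proj(c,[SS+178*SD,SS+190*SD]).round(1).tolist())
    for x in("blue_drive","stand_a_top","magenta_centre","yellow_centre"): print(x,[(np.round(d["location"]).tolist(),round(d["p"],2)) for d in finder.find_in(x,n)][:3])
X=tri([(t,ob["top"]),(s,ob["side"])]);print("head centre",X,"l,n,lat",[(X-SS)@SD,(X-SS)@SN,(X-SS)@np.cross(SD,SN)])
```

```text
half 37.79 [ 428.  -373.4  137.1] F [ 0.2  0.6 -0. ] w 59.9 gf 0.0
open 38.56 [ 428.  -373.4  137.1] F [-0.4 -0.  -0.4] w 86.9 gf 0.0
back False 39.61 [ 419.2 -316.2  205.5] F [-0.2  0.6 -0.1] w 87.0 gf 0.0
clear 40.66 [ 439.4 -159.8  298.7] F [-0.3  1.  -0.1] w 87.2 gf 0.0
top blue px 84 [354.88095238 197.29761905] head at nominal [[353.6, 197.2], [356.7, 196.3]]
blue_drive [([336.0, 205.0], 0.78)]
stand_a_top [([350.0, 269.0], 0.97), ([329.0, 211.0], 0.68)]
magenta_centre [([334.0, 156.0], 0.58), ([288.0, 113.0], 0.51)]
yellow_centre [([123.0, 207.0], 0.72)]
side blue px 105 [290.1047619  271.55238095] head at nominal [[289.8, 269.9], [292.2, 269.9]]
blue_drive [([273.0, 268.0], 0.68)]
stand_a_top [([221.0, 342.0], 0.93), ([276.0, 293.0], 0.92), ([301.0, 367.0], 0.8)]
magenta_centre [([276.0, 268.0], 0.25)]
yellow_centre [([176.0, 139.0], 0.64)]
head centre [ 428.53783324 -391.20874642  171.30965817] l,n,lat [np.float64(179.61744456048712), np.float64(-3.5552756347492727), np.float64(1.4526647761116667)]
```

The seating is consistent: the stops at l = +3.3 and n = −4.3 mm put the cap face at z ≈ 36 mm, which is the pad height. After release, the drive head lies on the stand axis. Handing in.

Run:
```python
from station import manip
print(manip.hand_in())
```

```text
the job is handed in; nothing more can be done
None
```

The blue tube was clipped, released, taken out by its drive end and set cap down in the aluminium stand, then handed in at about 41 s; on the way to the clip it struck it at about 62 N and pivoted in the grip, so I laid it on the bench to regrasp it, I viewed 15 pictures against the limit of 10, and the final seating was checked by numbers, not by eye.

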